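# Find the high spot of a warped saucer with a plunger indicator

## Robot

A 6-joint arm with a two-finger parallel gripper is mounted at the origin on the work surface. World frame = base frame: x ahead of the robot, y to its left, z up, the work surface at z = 0. Lengths are in m, angles in degrees, forces in N, time in s.
With the tool pointing down it reaches from about 0.325 to 0.925 m from the base axis. Payload 3.1 kg.
Tool frame: the origin (TCP) lies midway between the tips of the shut fingers; the grasp point (between the pads) lies 19 mm behind it; y points along the fingers, z is the direction in which the jaws open and shut, and the axes are right-handed (so a half turn about y gives the same grasp; the last joint's range is limited). The gripper opens to 85 mm and grips with 20 to 120 N. Pads are 22 mm wide; open, the fingers measure 114 mm over their backs; the gripper's body (76 mm by 85 mm) begins 54 mm behind the grasp point. The pads swing forward as they close: fully open they stand 13 mm farther back than shut.
Start: joints at [59.863, 12.427, 92.441, -0, 75.132, -6.429], TCP at [0.251, 0.572, 0.194] pointing down, gripper open.
Joint ranges: [-157.48, 157.48], [-44.54, 120.13], [17.64, 146.25], [-64.5, 244.5], [7.68, 150.69], [-147.95, 147.95]. Speed limits (degrees/s): [159.86, 159.86, 180, 180, 180, 180].

## Interface

Orientations are given as [roll, pitch, yaw] about the fixed x, y, z axes, in that order (R = Rz(yaw) Ry(pitch) Rx(roll)).
In Python, from workcell import env gives the robot as it stands. The module is installed in compiled form; this text tells all that it offers.
- The arm moves only by the tool servo_tool, never from a script. Its argument "plan" is one flat list of numbers, 5 for each row, row after row: the gripper's target within -1 to 1 (fully open at 1, half-way at 0, shut at -1), then the shift along the tool's x, y, z in cm, then the turn about the tool's y in degrees. In form: [jaw, dx, dy, dz, twist, jaw, dx, dy, dz, twist, ...]. A call has 1 to 12 rows; each row shifts and turns the pose as measured when the row begins, along the tool's axes as they then stand; what a row does not reach is not made up. A row lasts 1/12 s, in which the tool goes at most 41.7 mm and 7.16 degrees, less where a joint would pass 70% of its speed; a pose out of reach is approached as far as the arm can. A call with a gripper value outside its range is refused whole. The fingers move at their own pace and stop on an object; "squeeze" is the grip in N (left out, the last holds). Time passes only in rows, so rows that do not move let the fingers close. It gives the time, the measured TCP pose, the force and the opening at its end, in the units of the state.
- env.read_state(): the state, without advancing time (a new reading comes with each control period).
- env.capture(name): name is "scene" or "top" or "wrist"; returns the picture (480x640x3 uint8, red, green, blue); there is no depth.
- env.camera_info(name): a dict with "mtx" (3x3 intrinsics, pixels), "extrinsics" (4x4, takes a point from world to camera coordinates); the wrist camera has in their place "tool_from_camera" (4x4, takes a point from camera to tool coordinates, whose origin is the TCP and whose axes are the tool frame's). Camera axes: x right, y up, looking along -z (the intrinsics and any distortion apply to the point x, -y, -z); pixel columns grow to the right and rows downward; lengths in m; the calibration is good to about 2 mm. A picture is of the moment at which its call begins: read the wrist's pose just before it. camera_info takes no time and is no camera call.
- env.hand_in(): hands the job in, once; it reports no verdict.
The state is a dict: "time_s": time; "qpos": joint angles; "qvel": joint speeds; "joint_torque": joint torques, N m; "ee_pos": TCP position; "tool_rot": TCP orientation; "contact_force": force on the tool from outside, world axes, zero at the start; "wrist_torque": the same for the moment, N m; "finger_gap": opening from 0.0 (shut) to 1.0 (fully open).
Only numpy, scipy, OpenCV 4.12 (cv2) and the standard library are available. Lean on these libraries where they do the work, as an engineer would, in place of code of your own. Each camera call takes 0.05 s, during which the arm holds its last target. There are 200 camera calls.

## Task

Slide the indicator carriage up to the clay saucer on the turntable until its plunger is pressed in by about 4 mm, and leave it there. Then, with the plunger riding on the rim, turn the wheel by its crank knob to find the saucer's one high spot and stop with it exactly under the plunger, where the indicator reads most; let go. Never run the plunger to the end of its stroke, do not touch the saucer or the plunger with the fingers, and leave the other things alone.

Things in the scene. Friction and masses are not known exactly. Their poses are not given: they have to be found in the camera images.
- carriage_post (a point): Centre of the free part of the upright round steel post, 18 mm across, that moves the indicator carriage; its top is 22 mm above this point. 65 mm ahead of it is the middle of a dial 60 mm across, lying face up, its top 30 mm below this point. x points along the slide to the turntable's axis. Lead the post along x: the carriage moves 65 mm with about 8 N of friction and stays where it is left.
- carriage (a joint): Position of the carriage on its slide, m: 0 = farthest back, 0.065 = farthest forward towards the turntable.
- needle (a joint): The reading: angle of the black needle on the dial, rad. 0 = plunger free, needle pointing at the turntable; it turns clockwise seen from above by 0.35 rad for each mm that the plunger is pressed in. 4 mm reads 1.4; the end of the plunger's stroke, 14 mm, reads 4.9 (keep below 4.5). The high spot reads about 2.1 more than the round part of the rim.
- plunger: The indicator's sprung plunger, a level 6 mm rod with a ball tip 8 mm across, 72 mm above the table. Origin: its foremost point, which rides on the saucer's rim; 140 mm ahead of the post's axis when free. Its x axis points at the turntable's axis. The spring pushes with 1 N when free and 4.5 N at the end of the 14 mm stroke.
- wheel_axis (a point): Point on the turntable's upright axis of rotation, 72 mm above the table, at the height of the saucer's rim. The plunger points at this axis.
- turntable: The fixed foot of the turntable, 160 mm across; origin on the table on the axis of rotation. Its x axis points away from the indicator.
- wheel (a joint): Angle of the wheel, rad, growing anticlockwise seen from above; it can be turned freely either way (over three turns). At 0 the crank knob points along the foot's x axis. It takes about 3 to 6 N at the knob and stays where it is left.
- crank_grip (a point): Centre of the upright wooden crank knob, 22 mm in diameter, 56 mm tall (30 mm of it below this point, over a crank arm whose top is 32 mm below this point; the hub on the axis, 32 mm across, ends 26 mm below it); it stands 60 mm from the wheel's axis, circles with the wheel and spins freely on its own pin, so that it can be led round without turning the hand.
- saucer: Terracotta saucer, upside down, clamped to the wheel; rim 62 to 82 mm above the table, top at 98 mm. The rim is round, 90 mm from the axis, but for one swelling 70 degrees wide rising smoothly to 96 mm in its middle: the high spot. Where it lies on the wheel is not known; it does not start at the plunger. Origin: on the axis, at its underside; x points to the crank knob, not to the swelling.
Mind the look-alikes: they are no part of the job. Leave any yellow look-alike of the turntable alone.

How it is judged:
By the outcome, as a careful person would: the job done as asked, in the order asked, and still so for the second after the job is handed in, with the robot touching nothing.
It also fails if it takes over 72 s, if anything falls off the work surface, if the arm or the gripper's body presses on something with over 40 N, if the wrist force passes 120 N, or if a joint passes its speed limit or range.

## Working session

There is one attempt and no reset: what is moved stays moved. The work goes in short steps, Python scripts to look and compute and a tool call to move; the robot and the scene stay as the last step left them, time stands still between calls to the robot, and variables do not carry over. Pictures are saved under pics/ and viewed, about 8 in all and at most 12, crops included, and the job is handed in when it is done.

Besides the shell and the picture viewer there is one more tool, called as name(argument=value, ...) on one line, values as JSON. servo_tool: Moves the arm, as the interface text tells. Its arguments: {"type":"object","properties":{"plan":{"type":"array"},"squeeze":{"type":"number"}},"required":["plan"]}

```bash
mkdir -p pics; cat > h.py <<'E'
import numpy as np, cv2
from workcell import env
def snap(cam,name):
    im=env.capture(cam); cv2.imwrite(f'pics/{name}.png',im[:,:,::-1]); return im
def ray(cam,u,v,pose=None):
    ci=env.camera_info(cam); K=np.array(ci['mtx'])
    d=ci.get('dist',ci.get('distortion'))
    p=cv2.undistortPoints(np.array([[[u,v]]],float),K,None if d is None else np.array(d,float))[0,0]
    dc=np.array([p[0],-p[1],-1.])
    if 'extrinsics' in ci: T=np.linalg.inv(np.array(ci['extrinsics']))
    else: T=pose@np.array(ci['tool_from_camera'])
    return T[:3,3],T[:3,:3]@dc
def onz(cam,u,v,z,pose=None):
    o,d=ray(cam,u,v,pose); return o+d*(z-o[2])/d[2]
def proj(cam,P,pose=None):
    ci=env.camera_info(cam); K=np.array(ci['mtx'])
    T=np.array(ci['extrinsics']) if 'extrinsics' in ci else np.linalg.inv(pose@np.array(ci['tool_from_camera']))
    c=T[:3,:3]@np.array(P)+T[:3,3]; c=np.array([c[0],-c[1],-c[2]]); q=K@c; return q[:2]/q[2]
def pose():
    from scipy.spatial.transform import Rotation as R
    s=env.read_state(); T=np.eye(4); T[:3,3]=s['ee_pos']; r=np.array(s['tool_rot'])
    T[:3,:3]=r if r.shape==(3,3) else R.from_euler('xyz',r,degrees=True).as_matrix(); return T
E
python3 - <<'E'
from h import *
s=env.read_state(); print(s); print(pose())
for c in ['scene','top','wrist']: print(c,env.camera_info(c))
snap('scene','s1'); snap('top','t1')
E
```

```text
{'time_s': 0.0, 'qpos': array([ 5.98619946e+01,  1.24759812e+01,  9.25302643e+01, -1.17760829e-04,
        7.51334432e+01, -6.42833175e+00]), 'qvel': array([-0.05910798,  0.01158811,  0.00851411, -0.00782301,  0.01147972,
       -0.07460939]), 'joint_torque': array([ 2.51006469e-05, -3.96851242e+01, -3.03850687e+01, -7.65233790e-05,
        9.89009393e-03,  1.46584227e-05]), 'ee_pos': array([0.25082425, 0.57145121, 0.19306053]), 'tool_rot': array([-9.01388232e+01,  1.55265523e-02, -2.37096621e+01]), 'contact_force': array([ 0.05195561, -0.49182777,  0.65141671]), 'wrist_torque': array([-0.04134127, -0.01042014,  0.01362625]), 'finger_gap': 0.9997058864744421}
[[ 9.15594764e-01 -1.22237721e-03  4.02100403e-01  2.50824252e-01]
 [-4.02102170e-01 -2.10944776e-03  9.15592374e-01  5.71451206e-01]
 [-2.70989455e-04 -9.99997028e-01 -2.42291985e-03  1.93060535e-01]
 [ 0.00000000e+00  0.00000000e+00  0.00000000e+00  1.00000000e+00]]
scene {'mtx': array([[544.56646072,   0.        , 315.95277738],
       [  0.        , 544.56646072, 238.63442124],
       [  0.        ,   0.        ,   1.       
[... 523 characters left out ...]
0444,  0.01072895,  0.0930413 , -0.52422199],
       [-0.09280343, -0.02087025,  0.9954657 , -1.06879356],
       [ 0.        ,  0.        ,  0.        ,  1.        ]])}
wrist {'mtx': array([[355.67032098,   0.        , 313.09895299],
       [  0.        , 355.67032098, 236.49572518],
       [  0.        ,   0.        ,   1.        ]]), 'tool_from_camera': array([[ 2.08513413e-04, -9.57861691e-01, -2.87229766e-01,
        -7.27026914e-02],
       [ 9.02599404e-06,  2.87229774e-01, -9.57861711e-01,
        -1.79811146e-01],
       [ 9.99999978e-01,  1.97134481e-04,  6.85369145e-05,
         2.98814402e-04],
       [ 0.00000000e+00,  0.00000000e+00,  0.00000000e+00,
         1.00000000e+00]])}
```

View pics/s1.png

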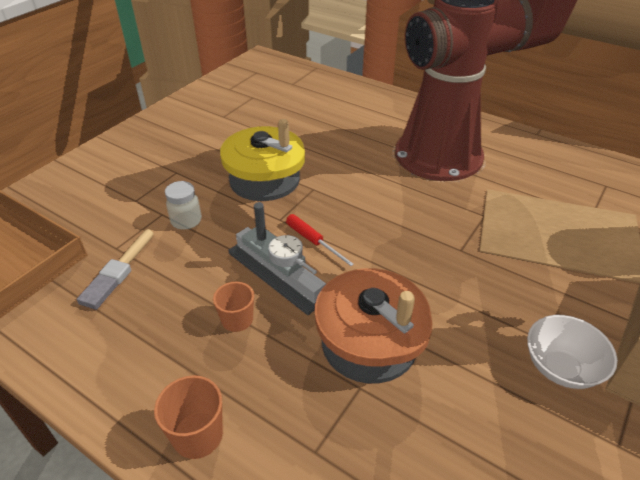

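View pics/t1.png

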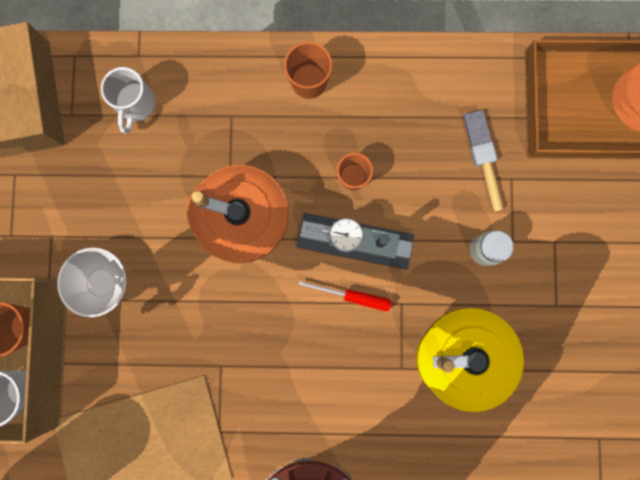

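The wanted turntable is the terracotta one at top (238,213) / scene (373,320). The yellow one at top (470,360) / scene (262,160) is the look-alike. The dark post is at top (383,240) / scene (260,215) and the dial at top (346,235). The terracotta pots at (355,172) and (308,70) are not the saucer.

```bash
cat >> h.py <<'E'
def tri(ra,rb):
    (a,d),(b,e)=ra,rb; A=np.stack([d,-e],1); t=np.linalg.lstsq(A,b-a,rcond=None)[0]
    p,q=a+t[0]*d,b+t[1]*e; return (p+q)/2,np.linalg.norm(p-q)
E
python3 - <<'E'
from h import *
t=cv2.imread('pics/t1.png'); s=cv2.imread('pics/s1.png')
a=cv2.resize(t[150:280,170:430],None,fx=3,fy=3,interpolation=cv2.INTER_CUBIC)
b=cv2.resize(s[190:350,220:440],None,fx=780/220,fy=780/220,interpolation=cv2.INTER_CUBIC)[:210*2][:,:780]
cv2.imwrite('pics/c1.png',a); 
b=cv2.resize(s[190:350,220:440],None,fx=3.5,fy=3.5,interpolation=cv2.INTER_CUBIC); cv2.imwrite('pics/c2.png',b)
hsv=cv2.cvtColor(t,cv2.COLOR_BGR2HSV)
m=cv2.inRange(hsv,(4,150,110),(12,255,255)); m[:150]=0;m[280:]=0;m[:,:170]=0;m[:,300:]=0
c=max(cv2.findContours(m,0,2)[0],key=cv2.contourArea); h=cv2.convexHull(c)
print(cv2.fitEllipse(h),cv2.minEnclosingCircle(h))
E
```

```text
((238.05709838867188, 213.239013671875), (98.65812683105469, 102.6525650024414), 93.76847076416016) ((237.38043212890625, 213.0978240966797), 51.47383117675781)
```

View pics/c1.png

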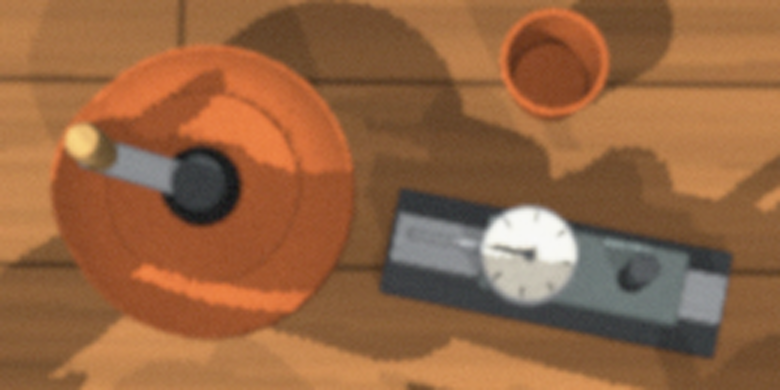

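View pics/c2.png

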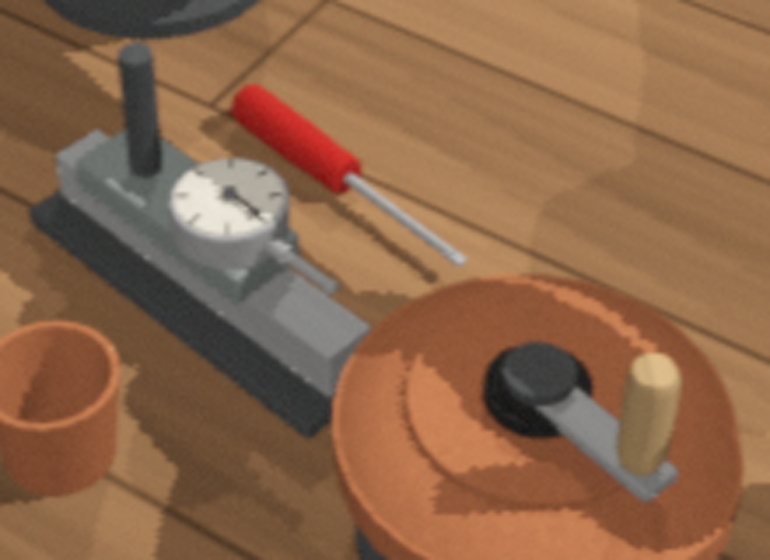

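The crops confirm the choice. The indicator's dial points at the terracotta saucer, the needle points at it (free), the post top is at c1 (647,263) and the knob top at c1 (83,143).

```bash
python3 - <<'E'
from h import *
T=lambda u,v:(170+u/3,150+v/3); S=lambda u,v:(220+u/3.5,190+v/3.5)
P={}
for n,a,b in [('post',(647,263),(136,50)),('knob',(83,143),(656,362)),('hub',(205,180),(543,370)),('dial',(530,254),(230,194)),('postbase',(632,276),(146,168))]:
    P[n],e=tri(ray('top',*T(*a)),ray('scene',*S(*b))); print(n,P[n].round(4),round(e,4))
print('rimcentre',onz('top',238.1,213.2,.072))
ax=P['hub'];d=P['dial'];print('yaw slide (dial->hub)',np.degrees(np.arctan2(ax[1]-d[1],ax[0]-d[0])),'post->dial',P['post']-d, np.linalg.norm((ax-P['post'])[:2]),np.linalg.norm((ax-P['knob'])[:2]))
E
```

```text
post [ 0.5142 -0.1252  0.1414] 0.0046
knob [0.5767 0.1916 0.1693] 0.0014
hub [0.5629 0.1337 0.114 ] 0.007
dial [ 0.5248 -0.0615  0.085 ] 0.0027
postbase [ 0.5142 -0.1252  0.0614] 0.0028
rimcentre [0.56460038 0.13740773 0.072     ]
yaw slide (dial->hub) 78.95908491784644 post->dial [-0.01065363 -0.06373652  0.05640176] 0.26347085266530007 0.05956516547149646
```

```bash
cat >> h.py <<'E'
from scipy.spatial.transform import Rotation as R
def plan(p,yaw=None,jaw=1,vmax=4.1):
    T=pose(); r=T[:3,:3].copy(); y0=np.degrees(np.arctan2(r[1,0],r[0,0])); tw=0 if yaw is None else -((yaw-y0+180)%360-180)
    d=np.array(p)-T[:3,3]; n=int(max(np.ceil(np.linalg.norm(d)*100/vmax),np.ceil(abs(tw)/7),1)); out=[]
    for i in range(n):
        out.append([jaw,*np.round(r.T@(d/n)*100,2),round(tw/n,2)]); r=r@R.from_euler('y',tw/n,degrees=True).as_matrix()
    print(n,'rows'); 
    for k in range(0,n,12): print(str([x for q in out[k:k+12] for x in q]).replace(' ',''))
E
python3 - <<'E'
from h import *
t=cv2.imread('pics/t1.png')
hsv=cv2.cvtColor(t,cv2.COLOR_BGR2HSV)
m=cv2.inRange(hsv,(4,150,110),(12,255,255)); m[:150]=0;m[280:]=0;m[:,:170]=0;m[:,300:]=0
c=max(cv2.findContours(m,0,cv2.CHAIN_APPROX_NONE)[0],key=cv2.contourArea).reshape(-1,2)
Q=np.array([onz('top',*p,.074)[:2] for p in c])
from scipy.optimize import least_squares
f=lambda x:np.linalg.norm(Q-x[:2],axis=1)-.090
s=least_squares(f,[.565,.137],loss='soft_l1',f_scale=.001); print(s.x)
a=np.degrees(np.arctan2(*(Q-s.x).T[::-1]))%360; r=f(s.x)*1000
for k in range(0,360,15):
    w=r[(a>=k)&(a<k+15)]; print(k,len(w),w.max().round(1) if len(w) else '',np.median(w).round(1) if len(w) else '')
plan([.514,-.125,.26],-100.5)
E
```

```text
[0.56442156 0.13538189]
0 17 2.5 1.1
15 16 3.0 1.4
30 16 3.3 1.5
45 30 5.4 -31.4
60 30 8.7 3.2
75 41 8.7 -6.8
90 22 8.2 4.9
105 17 5.1 2.8
120 14 3.0 1.3
135 16 2.2 0.7
150 16 0.9 -0.2
165 15 1.1 0.2
180 16 1.9 0.4
195 16 3.3 1.0
210 14 2.4 1.1
225 15 2.8 0.5
240 16 2.3 0.4
255 16 1.3 -0.6
270 16 1.8 0.4
285 15 1.6 0.1
300 15 1.7 0.2
315 15 3.8 1.2
330 15 2.2 0.8
345 16 2.8 1.0
19 rows
[1,np.float64(2.74),np.float64(-0.35),np.float64(-2.8),np.float64(4.04),1,np.float64(2.93),np.float64(-0.35),np.float64(-2.6),np.float64(4.04),1,np.float64(3.11),np.float64(-0.35),np.float64(-2.39),np.float64(4.04),1,np.float64(3.27),np.float64(-0.35),np.float64(-2.16),np.float64(4.04),1,np.float64(3.41),np.float64(-0.35),np.float64(-1.93),np.float64(4.04),1,np.float64(3.54),np.float64(-0.35),np.float64(-1.68),np.float64(4.04),1,np.float64(3.65),np.float64(-0.35),np.float64(-1.43),np.float64(4.04),1,np.float64(3.74),np.float64(-0.35),np.float64(-1.17),np.float64(4.04),1,np.float64(3.81),np.float64(-0.35),np.float64(-0.9),np.float64(4.04),1,np.float64(3.87),np.float64(-0.35),np.float64(-0.63),np.float64(4.04),1,np.float64(3.9),np.float64(-0.35),np.float64(-0.35),np.float64(4.04),1,np.float64(3.92),np.float64(-0.35),np.float64(-0.08),np.float64(4.04)]
[1,np.float64(3.91),np.float64(-0.35),np.float64(0.2),np.float64(4.04),1,np.float64(3.89),np.float64(-0.35),np.float64(0.47),np.float64(4.04),1,np.float64(3.85),np.float64(-0.35),np.float64(0.75),np.float64(4.04),1,np.float64(3.79),np.float64(-0.35),np.float64(1.02),np.float64(4.04),1,np.float64(3.7),np.float64(-0.35),np.float64(1.28),np.float64(4.04),1,np.float64(3.61),np.float64(-0.35),np.float64(1.54),np.float64(4.04),1,np.float64(3.49),np.float64(-0.35),np.float64(1.79),np.float64(4.04)]
```

servo_tool(plan=[1,2.74,-0.5,-2.8,4,1,2.93,-0.5,-2.6,4,1,3.1,-0.5,-2.4,4,1,3.3,-0.5,-2.2,4,1,3.4,-0.5,-1.9,4,1,3.5,-0.5,-1.7,4,1,3.6,-0.5,-1.4,4,1,3.7,-0.5,-1.2,4,1,3.8,-0.4,-0.9,4,1,3.8,-0.4,-0.6,4,1,3.9,-0.4,-0.4,4,1,3.9,-0.4,-0.1,4])

```text
time_s: 1.1
ee_pos: [0.4089, 0.1168, 0.2429]
tool_rot: [-90.7, -0.3, -73.1]
contact_force: [0.5, 1.0, 0.6]
finger_gap: 0.999
```

```bash
sed -i 's/out.append(\[jaw.*$/out.append([jaw,*[float(x) for x in np.round(r.T@(d\/n)*100,2)],round(float(tw)\/n,2)]); r=r@R.from_euler("y",tw\/n,degrees=True).as_matrix()/' h.py; python3 -c "
from h import *
s=env.read_state();print(s['time_s'],s['ee_pos'],s['tool_rot'],s['qpos']);plan([.514,-.125,.23],-100.5)"
```

```text
1.1 [0.40893402 0.11680055 0.24286559] [-90.72377458  -0.32694485 -73.09672348] [  6.83160447 -14.91700711 114.07192681  -0.45343373  81.50080781
 -10.00002497]
7 rows
[1,3.74,0.2,0.43,3.91,1,3.7,0.2,0.69,3.91,1,3.65,0.2,0.94,3.91,1,3.57,0.2,1.19,3.91,1,3.48,0.2,1.43,3.91,1,3.38,0.2,1.66,3.91,1,3.26,0.2,1.89,3.91]
```

servo_tool(plan=[1,3.74,0.2,0.43,4,1,3.7,0.2,0.7,4,1,3.65,0.2,0.95,4,1,3.6,0.2,1.2,4,1,3.5,0.2,1.4,4,1,3.4,0.2,1.7,4,1,3.3,0.2,1.9,4,0.2,0,0,0,0,0.2,0,0,0,0])

```text
time_s: 1.85
ee_pos: [0.5121, -0.1487, 0.2276]
tool_rot: [-90.4, -0.6, -103.3]
contact_force: [-0.2, 1.0, 0.3]
finger_gap: 0.747
```

```bash
python3 -c "
from h import *
s=env.read_state();print(s['time_s'],s['ee_pos'],s['tool_rot'],s['qvel'].round(1));T=pose();snap('wrist','w1');np.save('T1.npy',T)
print(proj('wrist',[.514,-.125,.141],T),proj('wrist',[.525,-.062,.089],T))"
```

```text
1.85 [ 0.51209472 -0.14873567  0.22764847] [ -90.41000604   -0.63909012 -103.31243148] [-3.2  2.7 -1.5 -2.1 -2.   0.2]
[308.52284344 197.25776915] [304.90901616 110.54162891]
```

View pics/w1.png

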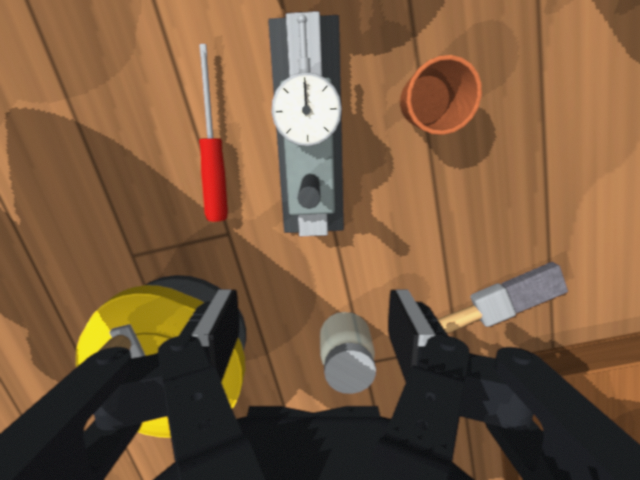

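Wrist view: post top at (309,190), dial centre at (307,109), needle at 0. This agrees with the predictions (308,197) and (305,110).

```bash
python3 -c "
from h import *
T=np.load('T1.npy');d=onz('wrist',307,109,.089,T);p=onz('wrist',309.5,197,.141,T);b=onz('wrist',310,182,.141,T)
q=onz('wrist',303,17,.072,T);print(d,p,b,q,np.degrees(np.arctan2(*(q-d)[1::-1])),np.degrees(np.arctan2(*(d-p)[1::-1])))
import cv2
g=cv2.cvtColor(cv2.imread('pics/w1.png'),6)[170:215,290:330];ys,xs=np.where(g<70);print(xs.min()+290,xs.max()+290,ys.min()+170,ys.max()+170)
plan([.514,-.125,.16],-100.5,.2);plan([.514,-.125,.1],-100.5,.2)"
```

```text
[ 0.52700268 -0.06121736  0.089     ] [ 0.51476565 -0.12497743  0.141     ] [ 0.51777703 -0.11403518  0.141     ] [0.54043324 0.00995699 0.072     ] 79.31397190296306 79.1357244343617
302 329 175 214
2 rows
[0.2,-1.22,3.36,-0.15,-1.38,0.2,-1.22,3.36,-0.12,-1.38]
4 rows
[0.2,-0.63,3.18,-0.07,-0.69,0.2,-0.63,3.18,-0.06,-0.69,0.2,-0.63,3.18,-0.05,-0.69,0.2,-0.63,3.18,-0.04,-0.69]
```

servo_tool(plan=[0.2,-1.2,1.0,-0.1,-1.3,0.2,-1.0,1.5,-0.1,-1.3,0.2,0,1.5,0,0,0.2,0,1.5,0,0,0.2,0,0,0,0,0.2,0,0,0,0])

```text
time_s: 2.4
ee_pos: [0.512, -0.1148, 0.1679]
tool_rot: [-90.5, -0.4, -99.6]
contact_force: [0.4, -0.3, 0.9]
finger_gap: 0.6
```

```bash
python3 -c "
from h import *
s=env.read_state();print(s['time_s'],s['ee_pos'],s['tool_rot'],s['qvel'].round(1));T=pose();snap('wrist','w2');np.save('T2.npy',T)
print(proj('wrist',[.514,-.125,.141],T),proj('wrist',[.527,-.061,.089],T))
g=cv2.cvtColor(cv2.imread('pics/w2.png'),6)
cv2.imwrite('pics/w2c.png',cv2.imread('pics/w2.png')[0:400,130:530])
plan([.5145,-.123,.1],-100.8,.2)"
```

```text
2.4 [ 0.51201984 -0.11481024  0.16794409] [-90.51907361  -0.43560931 -99.62933509] [ 2.3  0.1  3.1  0.4 -0.2 -0. ]
[318.57740847 268.46238054] [321.54371829 155.09673889]
2 rows
[0.2,0.37,3.38,0.25,0.58,0.2,0.36,3.38,0.25,0.58]
```

View pics/w2c.png

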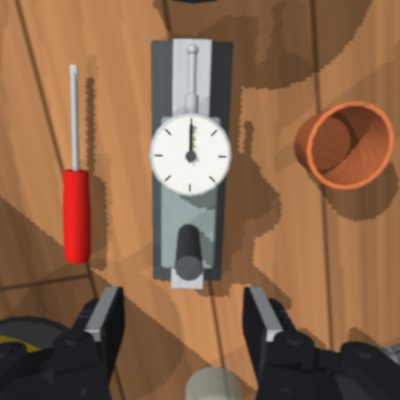

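Post top at full-frame (318,266) against (318.6,268.5) predicted. Descending.

servo_tool(plan=[0.2,0.4,1.7,0.25,0.6,0.2,0.4,1.7,0.15,0.6,0.2,0,1.7,0,0,0.2,0,1.6,0,0,0.2,0,0,0,0])

```text
time_s: 2.87
ee_pos: [0.5184, -0.1209, 0.1056]
tool_rot: [-89.8, -0.5, -100.5]
contact_force: [-0.8, 0.3, -1.3]
finger_gap: 0.598
```

```bash
python3 -c "
from h import *
plan([.5145,-.123,.1],-100.8,.2)"
```

```text
1 rows
[0.2,0.27,0.56,-0.35,0.35]
```

servo_tool(plan=[0.2,0.2,0.4,-0.3,0.3,-1,0,0,0,0,-1,0,0,0,0,-1,0,0,0,0,-1,0,0,0,0,-1,0,0,0,0,-1,0,0,0,0], squeeze=45)

```text
time_s: 3.45
ee_pos: [0.5192, -0.1228, 0.1085]
tool_rot: [-89.2, -0.6, -100.7]
contact_force: [0.0, 0.2, -0.5]
finger_gap: -0.005
```

```bash
python3 -c "
from h import *
T=pose();print(T.round(3)); ax=np.array([.5644,.1354,.1]);s=np.array([np.cos(np.radians(79.2)),np.sin(np.radians(79.2)),0])
print('slide dir in tool',T[:3,:3].T@s); print(env.read_state()['contact_force'])"
```

```text
[[-0.185  0.011  0.983  0.519]
 [-0.983 -0.013 -0.185 -0.123]
 [ 0.01  -1.     0.013  0.108]
 [ 0.     0.     0.     1.   ]]
slide dir in tool [-0.99994471 -0.01021309  0.00250591]
[ 0.02516132  0.22959292 -0.46561561]
```

```bash
python3 -c "
from h import *
T=pose();snap('wrist','w3');np.save('T3.npy',T)
print(proj('wrist',[.5145,-.125,.141],T),proj('wrist',[.527,-.061,.089],T),proj('wrist',T[:3,3],T),env.read_state()['finger_gap'])"
```

```text
[303.83805143 304.51411934] [304.82368264 150.939365  ] [312.18952484 270.71677379] 0.0007273505004478849
```

View pics/w3.png

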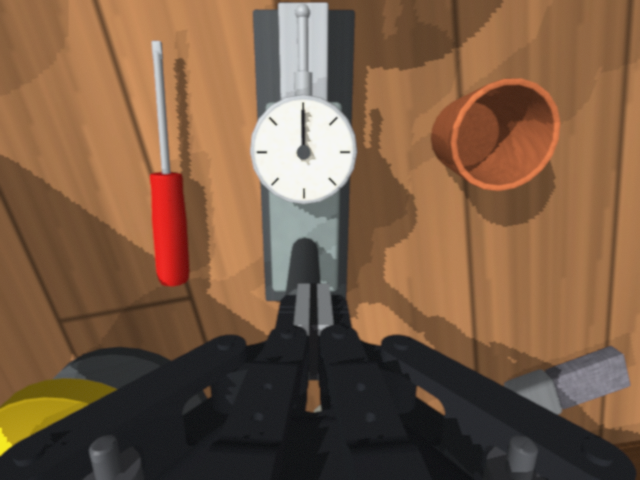

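```bash
python3 -c "
import cv2
t=cv2.imread('pics/w3.png')[225:405,225:405]
cv2.imwrite('pics/w3c.png',cv2.resize(t,None,fx=3.3,fy=3.3,interpolation=2))"
```

```text
(no output)
```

View pics/w3c.png

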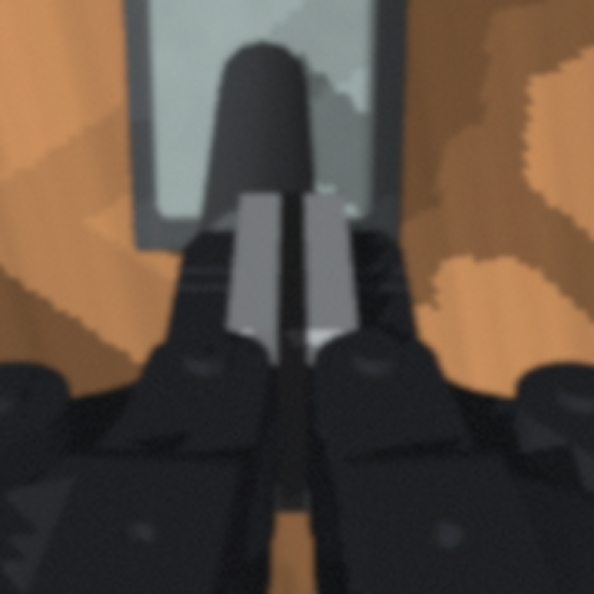

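```bash
python3 -c "
from h import *
a=snap('scene','s4');b=snap('top','t4');T=pose()
P=T[:3,3];print(P,proj('scene',P),proj('top',P),proj('scene',[.5145,-.124,.141]))
f=lambda i,u,v:cv2.resize(i[v-50:v+50,u-65:u+65],None,fx=3,fy=3,interpolation=2)
u,v=proj('scene',P).astype(int);x,y=proj('top',P).astype(int)
cv2.imwrite('pics/st4.png',np.hstack([f(a,u,v),f(b,x,y)])[:,:,::-1]);print(u,v,x,y)"
```

```text
[ 0.51887005 -0.12267584  0.10803021] [258.48133823 220.69307384] [381.14085097 237.52867025] [257.99385611 204.70402356]
258 220 381 237
```

View pics/st4.png

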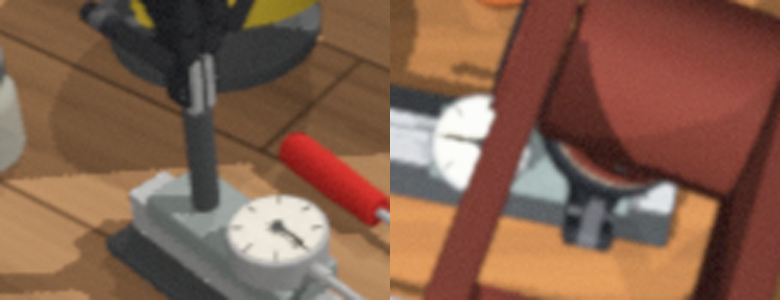

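The scene crop shows the shut fingertips sitting at the height of the post's top (post uncovered below them), above where the TCP reading puts them. The carriage has not moved (dial where predicted). I'll open, shift 4 mm, go about 30 mm lower (still above the carriage body), and close.

servo_tool(plan=[0.2,0,-0.5,0,0,0.2,0,0,-0.2,0,0.2,0,0,-0.2,0,0.2,0,0,0,0,0.2,0,0,0,0,0.2,0,1.0,0,0,0.2,0,1.0,0,0,0.2,0,1.0,0,0,0.2,0,0.5,0,0,0.2,0,0.3,0,0,0.2,0,0,0,0])

```text
time_s: 4.52
ee_pos: [0.5132, -0.1218, 0.0697]
tool_rot: [-89.5, -0.5, -100.7]
contact_force: [0.5, 0.0, -0.3]
finger_gap: 0.597
```

```bash
python3 -c "
from h import *
T=pose();snap('wrist','w5');snap('scene','s5');np.save('T5.npy',T);P=T[:3,3];print(P,env.read_state()['time_s'])
print(proj('wrist',[.5145,-.124,.141],T));plan([.5145,-.1235,.078],-100.8,.2)
a=cv2.imread('pics/w5.png')[200:400,200:430];b=cv2.imread('pics/s5.png')[160:260,200:315]
cv2.imwrite('pics/ws5.png',np.hstack([cv2.resize(a,(460,400)),cv2.resize(b,(340,296),interpolation=2)[:400] if 0 else cv2.copyMakeBorder(cv2.resize(b,(340,296),interpolation=2),0,104,0,0,0)]))"
```

```text
[ 0.51319755 -0.12178306  0.06965233] 4.6167
[318.26927037 354.1356497 ]
1 rows
[0.2,0.14,-0.74,0.1,0.13]
```

View pics/ws5.png

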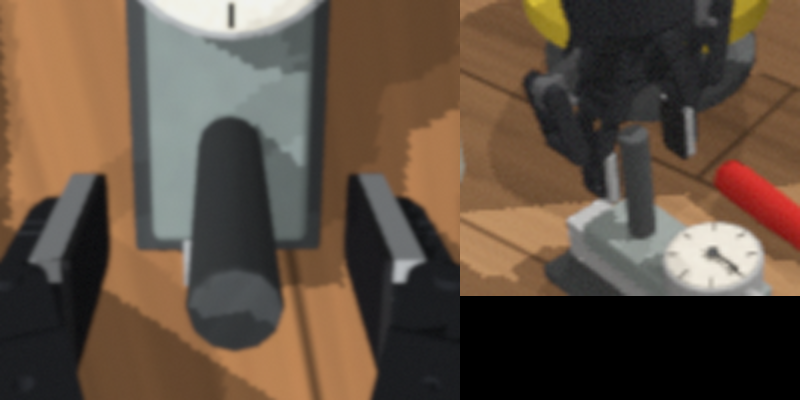

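Post top at (317,355) full-frame, as predicted, with the post centred between the pads. Closing.

servo_tool(plan=[0.2,0,-0.8,0,0,-1,0,0,0,0,-1,0,0,0,0,-1,0,0,0,0,-1,0,0,0,0,-1,0,0,0,0,-1,0,0,0,0], squeeze=45)

```text
time_s: 5.2
ee_pos: [0.5146, -0.1223, 0.0814]
tool_rot: [-89.3, -0.6, -100.7]
contact_force: [0.1, -0.1, -1.1]
finger_gap: 0.188
```

servo_tool(plan=[-1,-0.5,0,0,0,-1,-0.6,0,0,0,-1,-0.6,0,0,0,-1,-0.6,0,0,0,-1,-0.5,0,0,0,-1,0,0,0,0])

```text
time_s: 5.7
ee_pos: [0.5171, -0.1088, 0.0813]
tool_rot: [-89.3, -2.3, -100.5]
contact_force: [0.8, 4.8, -0.5]
finger_gap: 0.189
```

```bash
cat >> h.py <<'E'
SY=79.2; sd=np.array([np.cos(np.radians(SY)),np.sin(np.radians(SY)),0]); pr=np.array([sd[1],-sd[0],0]) # pr: clockwise side
def needle(cam,c0,T=None,im=None,verbose=True):
    im=env.capture(cam) if im is None else im
    hsv=cv2.cvtColor(im,cv2.COLOR_RGB2HSV); g=cv2.cvtColor(im,cv2.COLOR_RGB2GRAY).astype(np.float32)
    N=241; s=.040
    xs=np.linspace(-s,s,N); A=[np.array(c0)+a*sd+b*pr for a,b in [(s,-s),(s,s),(-s,s),(-s,-s)]]
    src=np.float32([proj(cam,p,T) for p in A]); H=cv2.getPerspectiveTransform(src,np.float32([[0,0],[N,0],[N,N],[0,N]]))
    w=cv2.warpPerspective(im,H,(N,N),flags=cv2.INTER_CUBIC); hs=cv2.cvtColor(w,cv2.COLOR_RGB2HSV); gw=cv2.cvtColor(w,cv2.COLOR_RGB2GRAY).astype(np.float32)
    m=((hs[:,:,1]<70)&(hs[:,:,2]>125)).astype(np.uint8); m=cv2.morphologyEx(m,cv2.MORPH_CLOSE,np.ones((15,15)))
    k=max(cv2.findContours(m,0,2)[0],key=cv2.contourArea); (cx,cy),r=cv2.minEnclosingCircle(k); e=cv2.fitEllipse(k)
    if verbose: print('disc',round(cx),round(cy),'r',round(r,1),'ell',np.round(e[0]+e[1],1))
    cx,cy=e[0]; px=N/(2*s)
    th=np.radians(np.arange(0,360,1.)); rr=np.linspace(.007,.017,15)*px
    X=(cx+np.outer(np.sin(th),rr)).astype(np.float32); Y=(cy-np.outer(np.cos(th),rr)).astype(np.float32)
    v=cv2.remap(gw,X,Y,cv2.INTER_LINEAR).mean(1)
    from scipy.ndimage import median_filter
    d=median_filter(v,61,mode='wrap')-v; i=int(d.argmax()); o=np.arange(-12,13); q=np.clip(d[(i+o)%360]-.4*d[i],0,None)
    ang=(i+(q*o).sum()/q.sum()); ang=ang-360 if ang>320 else ang
    off=((cx-N/2)/px*pr-(cy-N/2)/px*sd)[:2]
    return round(float(np.radians(ang)),3),round(float(d[i]),1),off.round(4),w
E
python3 - <<'E'
from h import *
T=np.load('T3.npy'); print('old w3',needle('wrist',[.527,-.061,.089],T,cv2.imread('pics/w3.png')[:,:,::-1].copy())[:3])
T=pose(); s=env.read_state(); print(s['time_s'],T[:3,3],s['contact_force'],s['finger_gap'])
p=T[:3,3].copy();p[2]=.089; print(needle('wrist',p+.065*sd,T)[:3])
print(needle('top',p+.065*sd)[:3],needle('scene',p+.065*sd)[:3])
E
```

```text
disc 117 124 r 129.7 ell [117.6 123.  166.7 215.9]
old w3 (0.01, 182.9, array([-0.0011, -0.0006]))
5.7 [ 0.51708157 -0.10876585  0.08129627] [ 0.79214656  4.79618765 -0.4762492 ] 0.18861891041767812
disc 118 124 r 129.0 ell [119.1 124.2 166.  212.5]
(0.027, 188.0, array([-0.0007, -0.0011]))
disc 116 39 r 73.1 ell [102.4  32.8  77.7 153.1]
disc 173 120 r 137.4 ell [136.  105.7 185.9 255.8]
(-0.007, 15.9, array([-0.0004,  0.0297])) (-0.345, 44.5, array([0.006 , 0.0038]))
```

servo_tool(plan=[-1,-0.8,0,0,0,-1,-0.8,0,0,0,-1,-0.8,0,0,0,-1,-0.7,0,0,0,-1,0,0,0,0])

```text
time_s: 6.27
ee_pos: [0.5207, -0.0891, 0.0814]
tool_rot: [-89.4, -3.6, -100.3]
contact_force: [1.1, 4.1, -2.8]
finger_gap: 0.189
```

```bash
cat > n.py <<'E'
from h import *
s=env.read_state();T=pose(); print(s['time_s'],T[:3,3].round(4),s['contact_force'].round(1),s['finger_gap'].round(3))
p=T[:3,3].copy();p[2]=.089; print(needle('wrist',p+.065*sd,T)[:3])
d=p-[.5145,-.1225,.089]; print('travel',d@sd, 'side',d@pr)
E
python3 n.py
```

```text
Traceback (most recent call last):
  File "n.py", line 2, in <module>
    s=env.read_state();T=pose(); print(s['time_s'],T[:3,3].round(4),s['contact_force'].round(1),s['finger_gap'].round(3))
                                                                                                ^^^^^^^^^^^^^^^^^^^^^
AttributeError: 'float' object has no attribute 'round'
```

```bash
sed -i "s/s\['finger_gap'\].round(3)/s['finger_gap']/" n.py; python3 n.py
```

```text
6.2667 [ 0.5207 -0.0891  0.0814] [ 1.1  4.1 -2.8] 0.18895022365148578
disc 118 124 r 128.8 ell [119.3 121.2 166.  212.6]
(0.432, 182.7, array([-0.0004, -0.0002]))
travel 0.03399409222488513 side -0.00016192983323144402
```

servo_tool(plan=[-1,-0.6,0,0,0,-1,-0.6,0,0,0,-1,0,0,0,0])

```text
time_s: 6.57
ee_pos: [0.5217, -0.0831, 0.0813]
tool_rot: [-89.5, -4.3, -100.2]
contact_force: [1.1, 4.7, -1.1]
finger_gap: 0.192
```

```bash
python3 n.py
```

```text
6.5667 [ 0.5217 -0.0831  0.0813] [ 1.1  4.7 -1.1] 0.1924246509025997
disc 118 126 r 126.8 ell [119.  117.2 166.  212.9]
(2.638, 191.4, array([-0.0003,  0.0012]))
travel 0.04010567731899176 side -0.0002843238793086549
```

servo_tool(plan=[-1,0.55,0,0,0,-1,0,0,0,0,-1,0,0,0,0])

```text
time_s: 6.87
ee_pos: [0.5212, -0.0864, 0.0814]
tool_rot: [-89.5, -4.0, -100.2]
contact_force: [0.3, 1.2, 0.0]
finger_gap: 0.186
```

```bash
python3 n.py
```

```text
6.8667 [ 0.5212 -0.0864  0.0814] [0.3 1.2 0. ] 0.18633845739741228
disc 118 124 r 128.8 ell [118.9 119.4 166.1 211.1]
(1.426, 197.8, array([-0.0005,  0.0005]))
travel 0.03670599318882194 side -0.00022438517641339085
```

servo_tool(plan=[0.2,0,0,0,0,0.2,0,0,0,0,0.2,0,0,0,0,0.2,0,0,0,0,0.2,0,-1.5,0,0,0.2,0,-2.5,0,0,0.2,0,-3,0,0,0.2,0,-3,0,0,0.2,0,-2,0,0,0.2,0,0,0,0,0.2,0,0,0,0])

```text
time_s: 7.83
ee_pos: [0.5206, -0.0772, 0.2049]
tool_rot: [-89.6, -4.0, -100.1]
contact_force: [-0.8, 0.1, -1.5]
finger_gap: 0.597
```

```bash
cat > n2.py <<'E'
from h import *
s=env.read_state();T=pose(); print(s['time_s'],T[:3,3].round(4),s['tool_rot'].round(1),s['contact_force'].round(1),s['finger_gap'])
C=np.array([.5338,-.0220,.089])
for c in ['wrist','top','scene']:
    r=needle(c,C,T if c=='wrist' else None); print(c,r[:3]); cv2.imwrite(f'pics/n_{c}.png',r[3][:,:,::-1])
E
python3 n2.py; python3 -c "
from h import *
T=pose();snap('wrist','w6');np.save('T6.npy',T);im=snap('top','t6')
plan([.57,.185,.26],-100.8,.5)"
```

```text
7.8333 [ 0.5206 -0.0772  0.2049] [ -89.6   -4.  -100.1] [-0.8  0.1 -1.5] 0.5967383844981656
disc 114 124 r 130.2 ell [117.5 119.9 169.6 217.1]
wrist (1.473, 155.2, array([-0.0009,  0.0004]))
disc 94 138 r 115.2 ell [ 91.7 112.6 133.8 210.6]
top (1.856, 51.7, array([-0.0089,  0.0044]))
disc 173 120 r 137.5 ell [134.4 105.6 182.7 255.9]
scene (1.68, 63.5, array([0.0055, 0.004 ]))
7 rows
[0.5,-3.75,-1.09,0.07,0.1,0.5,-3.75,-1.09,0.06,0.1,0.5,-3.75,-1.09,0.05,0.1,0.5,-3.75,-1.09,0.05,0.1,0.5,-3.75,-1.09,0.04,0.1,0.5,-3.75,-1.09,0.03,0.1,0.5,-3.75,-1.09,0.03,0.1]
```

```bash
python3 - <<'E'
s=open('h.py').read()
a=s.index("    m=((hs[:,:,1]<70)"); b=s.index("    th=np.radians(np.arange(0,360,1.))")
s=s[:a]+"""    px=N/(2*s); bl=cv2.GaussianBlur(gw,(0,0),.0014*px); q=int(.006*px); c=N//2
    z=bl[c-q:c+q+1,c-q:c+q+1]; wgt=np.clip(z.min()+25-z,0,None); yy,xx=np.mgrid[-q:q+1,-q:q+1]
    cx,cy=c+(wgt*xx).sum()/wgt.sum(),c+(wgt*yy).sum()/wgt.sum()
"""+s[b:]
open('h.py','w').write(s)
s=open('n2.py').read().replace('[.5338,-.0220,.089]','[.5330,-.0215,.089]'); open('n2.py','w').write(s)
E
python3 n2.py
```

```text
8.0833 [ 0.5187 -0.0769  0.202 ] [ -90.    -4.  -100.1] [-1.2  0.1  0.8] 0.6001614419521455
wrist (1.357, 166.4, array([ 0.0009, -0.0015]))
top (1.453, 34.0, array([ 0.001 , -0.0015]))
scene (1.363, 82.0, array([ 0.002 , -0.0002]))
```

```bash
python3 - <<'E'
from h import *
# knob & hub in wrist + rim profile from top
T=np.load('T6.npy')
for P in [[.5767,.1916,.169],[.5644,.1354,.117]]: print(proj('wrist',P,T),proj('top',P),proj('scene',P))
im=cv2.imread('pics/w6.png');hsv=cv2.cvtColor(im,cv2.COLOR_BGR2HSV)
m=cv2.inRange(hsv,(4,150,110),(12,255,255));print(cv2.countNonZero(m[:100]))
E
```

```text
[ 338.04264075 -459.0068855 ] [197.35522933 197.8616041 ] [406.88647621 293.57684343]
[ 324.96907415 -151.46416673] [235.35561221 209.84543608] [373.45004199 295.4838192 ]
7223
```

servo_tool(plan=[0.3,-3.0,-1.2,0,0,0.3,-3.7,-1.2,0.1,0,0.3,-3.7,-1.0,0.1,0,0.3,-3.7,-1.0,0.1,0,0.3,-3.7,-0.8,0.1,0,0.3,-3.0,-0.5,0,0,0.3,-2.0,0,0,0,0.3,0,0,0,0,0.3,0,0,0,0])

```text
time_s: 8.98
ee_pos: [0.5633, 0.1585, 0.2376]
tool_rot: [-90.5, -4.1, -100.4]
contact_force: [-0.3, -0.0, -0.2]
finger_gap: 0.648
```

```bash
python3 - <<'E'
from h import *
T=pose();im=snap('wrist','w7');np.save('T7.npy',T);s=env.read_state();print(s['time_s'],T[:3,3],s['tool_rot'])
P=[.5767,.1916,.169];u,v=proj('wrist',P,T);print('knob pred',u,v,'hub pred',proj('wrist',[.5644,.1354,.117],T))
hsv=cv2.cvtColor(im,cv2.COLOR_RGB2HSV); u,v=int(u),int(v)
c=im[max(v-60,0):v+60,u-80:u+80]; print(c.shape)
cv2.imwrite('pics/w7c.png',cv2.resize(im[0:440,100:540],None,fx=1.3,fy=1.3)[:,:,::-1])
# tan mask
m=cv2.inRange(hsv,(13,60,120),(25,180,255)); n,l,st,ce=cv2.connectedComponentsWithStats(m)
for i in range(1,n):
    if st[i,4]>150 and np.hypot(*(ce[i]-[u,v]))<90: print(st[i],ce[i])
E
```

```text
9.0333 [0.56332775 0.15845354 0.23757462] [ -90.52397381   -4.09346082 -100.40601117]
knob pred 323.6485751138876 180.57027759766981 hub pred [319.63506922 232.80888972]
(120, 160, 3)
[313 153  30  39 865] [326.40924855 172.84855491]
```

View pics/w7c.png

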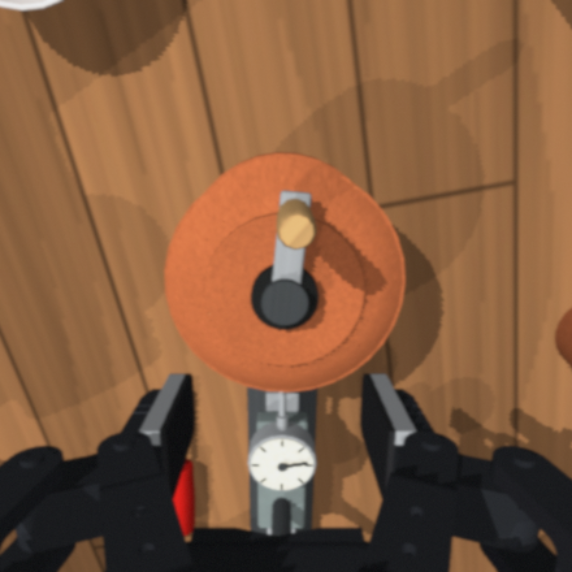

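Wrist view: knob top at (327.7,177.7), hub at (320,233), dial with the needle near 1.4; the predictions agree within 4 px.

```bash
python3 - <<'E'
from h import *
from scipy.optimize import least_squares
T=np.load('T7.npy'); k=onz('wrist',327.7,177.7,.169,T); h=onz('wrist',320,233,.117,T); print('knob',k,'hub',h,np.linalg.norm((k-h)[:2]),np.degrees(np.arctan2(*(k-h)[1::-1])))
im=cv2.imread('pics/w7.png');hsv=cv2.cvtColor(im,cv2.COLOR_BGR2HSV)
m=cv2.inRange(hsv,(3,165,110),(11,255,255));m=cv2.morphologyEx(m,cv2.MORPH_OPEN,np.ones((3,3)));m[310:]=0;m[:,:210]=0;m[:,430:]=0
c=cv2.convexHull(max(cv2.findContours(m,0,1)[0],key=cv2.contourArea)); e=np.zeros_like(m);cv2.drawContours(e,[c],-1,255,1)
c=cv2.findContours(e,0,1)[0][0].reshape(-1,2)
Q=np.array([onz('wrist',*p,.075,T)[:2] for p in c]); f=lambda x:np.linalg.norm(Q-x[:2],axis=1)-x[2]
s=least_squares(f,[*h[:2],.09],loss='soft_l1',f_scale=.0007);print(s.x); a=np.degrees(np.arctan2(*(Q-s.x[:2]).T[::-1]))%360; r=f(s.x)*1000
print([(k,r[(a>=k)&(a<k+15)].mean().round(1)) for k in range(0,360,15) if ((a>=k)&(a<k+15)).any()])
plan([k[0],k[1],.24],-100.8,.3)
E
```

```text
knob [0.57977479 0.19306267 0.169     ] hub [0.5646857  0.13516572 0.117     ] 0.05983089953541529 75.39252713434168
[0.5635459  0.1340378  0.09135685]
[(0, np.float64(-0.7)), (15, np.float64(-1.2)), (30, np.float64(-1.5)), (45, np.float64(-0.1)), (60, np.float64(3.4)), (75, np.float64(4.7)), (90, np.float64(3.6)), (105, np.float64(0.4)), (120, np.float64(-1.3)), (135, np.float64(-1.0)), (150, np.float64(-0.5)), (165, np.float64(-0.3)), (180, np.float64(-0.0)), (195, np.float64(0.1)), (210, np.float64(0.4)), (225, np.float64(0.2)), (240, np.float64(-0.2)), (255, np.float64(-0.5)), (270, np.float64(0.5)), (285, np.float64(1.0)), (300, np.float64(0.8)), (315, np.float64(0.4)), (330, np.float64(-0.4)), (345, np.float64(-0.4))]
1 rows
[0.3,-3.7,-0.55,1.01,0.39]
```

```bash
python3 - <<'E'
from h import *
T=pose();y=T[:3,1];print(y); plan(np.array([.5797,.1930,.20])+.04*y,-100.8,.3); t=np.array([.5797,.1930,.152])+.04*y; print(t)
E
```

```text
[-0.02188746 -0.06855481 -0.99740723]
3 rows
[0.3,-1.33,2.48,0.35,0.13,0.3,-1.33,2.48,0.34,0.13,0.3,-1.33,2.48,0.34,0.13]
[0.5788245  0.19025781 0.11210371]
```

First move sideways while high, then check.

servo_tool(plan=[0.3,-1.5,0,0.4,0.2,0.3,-1.4,0.3,0.4,0.2,0.3,-0.8,0.5,0.2,0,0.3,0,0,0,0,0.3,0,0,0,0])

```text
time_s: 9.45
ee_pos: [0.5805, 0.1903, 0.2238]
tool_rot: [-90.6, -4.2, -101.2]
contact_force: [0.2, -0.0, 1.5]
finger_gap: 0.645
```

```bash
python3 - <<'E'
from h import *
T=pose();print(T[:3,3],env.read_state()['tool_rot']);im=snap('wrist','w8')
P=[.5797,.1930,.169];u,v=proj('wrist',P,T);print('knob pred',u,v)
hsv=cv2.cvtColor(im,cv2.COLOR_RGB2HSV);m=cv2.inRange(hsv,(13,60,120),(25,180,255)); n,l,st,ce=cv2.connectedComponentsWithStats(m)
for i in range(1,n):
    if st[i,4]>150 and np.hypot(*(ce[i]-[u,v]))<60: print(st[i],ce[i])
plan(np.array([.5797,.1930,.152])+.04*T[:3,1],-100.8,.3)
E
```

```text
[0.58054086 0.19029384 0.22381615] [ -90.61535898   -4.2419385  -101.16477063]
knob pred 311.2917760085805 231.61088620794789
[297 199  29  45 962] [310.4033264  222.68191268]
3 rows
[0.3,-0.26,3.7,-0.01,-0.12,0.3,-0.26,3.7,-0.01,-0.12,0.3,-0.26,3.7,-0.01,-0.12]
```

servo_tool(plan=[0.3,-0.15,2.0,0,0,0.3,-0.15,2.0,0,0,0.3,-0.15,2.0,0,0,0.3,-0.15,2.0,0,0,0.3,-0.15,1.5,0,0,0.3,0,0,0,0,0.3,0,0,0,0])

```text
time_s: 10.08
ee_pos: [0.5813, 0.1874, 0.1278]
tool_rot: [-90.4, -4.2, -101.4]
contact_force: [-0.3, -1.2, -0.4]
finger_gap: 0.649
```

```bash
python3 - <<'E'
from h import *
T=pose();print(T[:3,3]);plan(np.array([.5797,.1930,.152])+.04*T[:3,1],-100.8,.3)
E
```

```text
[0.58130026 0.18743668 0.12781832]
1 rows
[0.3,-0.33,1.55,-0.28,-0.6]
```

servo_tool(plan=[0.3,-0.3,0.9,-0.2,-0.5,0.3,-0.1,0.8,-0.1,0,0.3,0,0,0,0,-1,0,0,0,0,-1,0,0,0,0,-1,0,0,0,0,-1,0,0,0,0,-1,0,0,0,0,-1,0,0,0,0], squeeze=25)

```text
time_s: 10.83
ee_pos: [0.5807, 0.1911, 0.1138]
tool_rot: [-90.1, -4.1, -100.9]
contact_force: [-0.1, 0.3, -0.5]
finger_gap: 0.24
```

```bash
python3 n2.py
```

```text
10.8333 [0.5807 0.1911 0.1138] [ -90.1   -4.1 -100.9] [-0.1  0.3 -0.5] 0.24034903922719514
wrist (nan, 0.0, array([-0.0001,  0.0002]))
top (1.401, 63.2, array([ 0.001 , -0.0016]))
scene (1.363, 82.9, array([ 0.002 , -0.0002]))h.py:50: RuntimeWarning: invalid value encountered in scalar divide
  ang=(i+(q*o).sum()/q.sum()); ang=ang-360 if ang>320 else ang
```

```bash
cat > c.py <<'E'
import sys
from h import *
c0=np.array([.5647,.1352])
def phi():
    T=pose(); p=T[:3,3]+ -.04*T[:3,1]; return T,p,np.degrees(np.arctan2(p[1]-c0[1],p[0]-c0[0])),np.linalg.norm(p[:2]-c0)
def rows(mm,n,ratio,sgn=1):
    T,p,f,r=phi(); out=[]
    for i in range(n):
        a=np.radians(f+sgn*np.degrees(mm/60*ratio)*(i+.5)); d=sgn*mm/10*np.array([-np.sin(a),np.cos(a),0]); d=T[:3,:3].T@d
        out+= [-1,round(float(d[0]),2),0,round(float(d[2]),2),0]
    print(str(out).replace(' ',''))
if __name__=='__main__':
    s=env.read_state();T,p,f,r=phi();print(round(s['time_s'],2),'phi',round(f,2),'r',round(r*1000,1),'z',p[2].round(4),s['tool_rot'].round(1),s['contact_force'].round(1),round(s['finger_gap'],3))
    C=np.array([.5330,-.0215,.089])
    for c in sys.argv[4:]:
        print(c,needle(c,C,T if c=='wrist' else None)[:3])
    rows(float(sys.argv[1]),int(sys.argv[2]),.75,int(sys.argv[3]))
E
python3 c.py 12 6 1
```

```text
10.98 phi 74.23 r 61.0 z 0.1537 [ -90.1   -4.1 -100.9] [ 0.2 -0.3 -1.6] 0.24
[-1,-0.01,0,-1.2,0,-1,0.17,0,-1.19,0,-1,0.34,0,-1.15,0,-1,0.51,0,-1.09,0,-1,0.67,0,-1.0,0,-1,0.81,0,-0.89,0]
```

servo_tool(plan=[-1,0,0,-1.2,0,-1,0.17,0,-1.2,0,-1,0.34,0,-1.15,0,-1,0.5,0,-1.1,0,-1,0.67,0,-1.0,0,-1,0,0,0,0])

```text
time_s: 11.48
ee_pos: [0.5301, 0.184, 0.1137]
tool_rot: [-88.8, -3.9, -100.9]
contact_force: [-4.0, -4.0, 1.2]
finger_gap: 0.237
```

```bash
python3 c.py 12 8 1 scene top
```

```text
11.48 phi 124.09 r 62.3 z 0.1536 [ -88.8   -3.9 -100.9] [-4.  -4.   1.2] 0.237
scene (1.363, 83.1, array([ 0.002 , -0.0002]))
top (1.409, 65.1, array([ 0.001 , -0.0015]))
[-1,0.9,0,-0.79,0,-1,1.01,0,-0.65,0,-1,1.09,0,-0.49,0,-1,1.15,0,-0.32,0,-1,1.19,0,-0.14,0,-1,1.2,0,0.04,0,-1,1.18,0,0.22,0,-1,1.13,0,0.39,0]
```

servo_tool(plan=[-1,0.9,0,-0.8,0,-1,1.0,0,-0.65,0,-1,1.1,0,-0.5,0,-1,1.15,0,-0.3,0,-1,1.2,0,-0.1,0,-1,1.2,0,0.1,0,-1,1.15,0,0.3,0,-1,0,0,0,0])

```text
time_s: 12.25
ee_pos: [0.5054, 0.1237, 0.114]
tool_rot: [-87.9, -1.9, -101.1]
contact_force: [1.6, -6.4, -0.9]
finger_gap: 0.236
```

```bash
python3 c.py 10 6 1 scene top
```

```text
12.25 phi -170.67 r 61.3 z 0.1539 [ -87.9   -1.9 -101.1] [ 1.6 -6.4 -0.9] 0.236
scene (1.365, 82.4, array([ 0.002 , -0.0002]))
top (1.402, 66.0, array([ 0.001 , -0.0016]))
[-1,0.92,0,0.4,0,-1,0.86,0,0.51,0,-1,0.79,0,0.61,0,-1,0.71,0,0.7,0,-1,0.62,0,0.79,0,-1,0.51,0,0.86,0]
```

servo_tool(plan=[-1,0.92,0,0.4,0,-1,0.86,0,0.5,0,-1,0.8,0,0.6,0,-1,0.7,0,0.7,0,-1,0,0,0,0])

```text
time_s: 12.77
ee_pos: [0.5178, 0.0979, 0.114]
tool_rot: [-88.6, -0.7, -101.1]
contact_force: [1.1, -3.8, -3.5]
finger_gap: 0.239
```

```bash
python3 c.py 5 5 1 scene top wrist
```

```text
12.77 phi -142.57 r 60.2 z 0.154 [ -88.6   -0.7 -101.1] [ 1.1 -3.8 -3.5] 0.239
scene (1.771, 70.4, array([ 0.0024, -0.0006]))
top (1.66, 69.7, array([ 0.001 , -0.0017]))
wrist (3.855, 2.2, array([-0.0002,  0.0002]))
[-1,0.32,0,0.38,0,-1,0.3,0,0.4,0,-1,0.27,0,0.42,0,-1,0.25,0,0.43,0,-1,0.22,0,0.45,0]
```

servo_tool(plan=[-1,0.35,0,0.42,0,-1,0.33,0,0.44,0,-1,0.3,0,0.46,0,-1,0,0,0,0])

```text
time_s: 13.25
ee_pos: [0.5228, 0.0926, 0.1141]
tool_rot: [-89.4, -0.2, -101.1]
contact_force: [3.5, -3.5, -4.3]
finger_gap: 0.237
```

```bash
python3 c.py 6 5 1 scene top wrist
```

```text
13.25 phi -134.92 r 59.8 z 0.1541 [ -89.4   -0.2 -101.1] [ 3.5 -3.5 -4.3] 0.237
scene (2.49, 65.6, array([ 0.0016, -0.0007]))
top (2.47, 60.3, array([ 0.0008, -0.002 ]))
wrist (-0.312, 2.5, array([ 0.0012, -0.0004]))
[-1,0.31,0,0.51,0,-1,0.28,0,0.53,0,-1,0.24,0,0.55,0,-1,0.19,0,0.57,0,-1,0.15,0,0.58,0]
```

servo_tool(plan=[-1,0.33,0,0.55,0,-1,0.3,0,0.56,0,-1,0.26,0,0.58,0,-1,0,0,0,0])

```text
time_s: 13.73
ee_pos: [0.5322, 0.0856, 0.1141]
tool_rot: [-90.2, 0.2, -101.1]
contact_force: [2.9, -3.5, -4.1]
finger_gap: 0.242
```

```bash
python3 c.py 6 5 1 scene top wrist
```

```text
13.73 phi -123.04 r 59.3 z 0.1541 [ -90.2    0.2 -101.1] [ 2.9 -3.5 -4.1] 0.242
scene (3.197, 69.4, array([ 0.0011, -0.0007]))
top (3.195, 70.5, array([ 0.0004, -0.0019]))
wrist (4.685, 3.3, array([ 0.0055, -0.0006]))
[-1,0.2,0,0.56,0,-1,0.16,0,0.58,0,-1,0.12,0,0.59,0,-1,0.07,0,0.6,0,-1,0.03,0,0.6,0]
```

servo_tool(plan=[-1,0.2,0,0.58,0,-1,0.16,0,0.6,0,-1,0,0,0,0])

```text
time_s: 14.13
ee_pos: [0.5393, 0.082, 0.1142]
tool_rot: [-90.8, 0.3, -101.1]
contact_force: [2.7, -2.3, -4.0]
finger_gap: 0.239
```

```bash
python3 c.py 6 5 1 scene top wrist
```

```text
14.13 phi -114.92 r 59.1 z 0.1542 [ -90.8    0.3 -101.1] [ 2.7 -2.3 -4. ] 0.239
scene (3.379, 79.1, array([ 0.0009, -0.001 ]))
top (3.427, 82.8, array([ 0.0003, -0.0022]))
wrist (3.38, 49.7, array([ 0.0003, -0.0006]))
[-1,0.12,0,0.59,0,-1,0.08,0,0.6,0,-1,0.03,0,0.6,0,-1,-0.01,0,0.6,0,-1,-0.06,0,0.6,0]
```

servo_tool(plan=[-1,0.14,0,0.58,0,-1,0.1,0,0.6,0,-1,0.05,0,0.6,0,-1,0,0,0,0])

```text
time_s: 14.62
ee_pos: [0.5507, 0.0785, 0.1142]
tool_rot: [-91.6, 0.5, -101.1]
contact_force: [4.0, -2.3, -3.9]
finger_gap: 0.241
```

```bash
python3 c.py 6 5 1 scene top wrist
```

```text
14.62 phi -102.82 r 58.7 z 0.1542 [ -91.6    0.5 -101.1] [ 4.  -2.3 -3.9] 0.241
scene (3.309, 65.7, array([ 0.001 , -0.0009]))
top (3.28, 70.2, array([ 0.0004, -0.0019]))
wrist (3.27, 104.4, array([ 0.0005, -0.0006]))
[-1,-0.01,0,0.6,0,-1,-0.05,0,0.6,0,-1,-0.1,0,0.59,0,-1,-0.14,0,0.58,0,-1,-0.18,0,0.57,0]
```

servo_tool(plan=[-1,0.0,0,0.6,0,-1,-0.05,0,0.6,0,-1,-0.1,0,0.6,0,-1,0,0,0,0])

```text
time_s: 15.1
ee_pos: [0.5644, 0.0775, 0.1141]
tool_rot: [-92.2, 0.4, -101.1]
contact_force: [2.9, 0.5, -2.8]
finger_gap: 0.236
```

```bash
python3 c.py 5 5 1 scene top wrist
```

```text
15.1 phi -88.84 r 58.4 z 0.1541 [ -92.2    0.4 -101.1] [ 2.9  0.5 -2.8] 0.236
scene (2.555, 77.3, array([ 0.0014, -0.0006]))
top (2.551, 56.5, array([ 0.0007, -0.002 ]))
wrist (2.56, 82.8, array([ 0.0009, -0.0008]))
[-1,-0.12,0,0.48,0,-1,-0.15,0,0.48,0,-1,-0.18,0,0.47,0,-1,-0.21,0,0.45,0,-1,-0.24,0,0.44,0]
```

servo_tool(plan=[-1,-0.1,0,0.4,0,-1,-0.12,0,0.4,0,-1,0,0,0,0])

```text
time_s: 15.5
ee_pos: [0.5705, 0.078, 0.1141]
tool_rot: [-92.5, 0.4, -101.1]
contact_force: [2.0, 0.7, -2.3]
finger_gap: 0.239
```

```bash
python3 c.py 5 5 -1 scene top wrist
```

```text
15.5 phi -82.66 r 58.3 z 0.154 [ -92.5    0.4 -101.1] [ 2.   0.7 -2.3] 0.239
scene (2.043, 75.5, array([ 0.0022, -0.0007]))
top (2.011, 61.8, array([ 0.0009, -0.0018]))
wrist (2.011, 140.8, array([ 0.0013, -0.0007]))
[-1,0.14,0,-0.48,0,-1,0.11,0,-0.49,0,-1,0.08,0,-0.49,0,-1,0.05,0,-0.5,0,-1,0.02,0,-0.5,0]
```

servo_tool(plan=[-1,0.16,0,-0.5,0,-1,0.12,0,-0.5,0,-1,0,0,0,0])

```text
time_s: 15.9
ee_pos: [0.5648, 0.0775, 0.1141]
tool_rot: [-91.8, 0.6, -101.1]
contact_force: [-2.7, 0.0, 0.6]
finger_gap: 0.239
```

```bash
python3 c.py 5 5 -1 scene top wrist; python3 - <<'E'
import numpy as np
from scipy.optimize import curve_fit
x=np.array([217.4,225.1,237,245.1,257.2,271.2,277.3]);y=np.array([1.71,2.48,3.196,3.40,3.28,2.555,2.02])
f=lambda x,c,w,B:1.39+B*np.where(abs(x-c)<w/2,(1+np.cos(2*np.pi*(x-c)/w))/2,0)
p,C=curve_fit(f,x,y,[248,70,2.1]);print(p,np.sqrt(np.diag(C)),(y-f(x,*p)).round(2))
g=lambda x,c,a,b,d:a+b*(x-c)**2+d*(x-c)**4
p,C=curve_fit(g,x,y,[248,3.4,-.002,0]);print(p,(y-g(x,*p)).round(2))
E
```

```text
15.9 phi -88.8 r 58.4 z 0.1541 [ -91.8    0.6 -101.1] [-2.7  0.   0.6] 0.239
scene (2.564, 74.5, array([ 0.0015, -0.0006]))
top (2.558, 55.0, array([ 0.0007, -0.002 ]))
wrist (2.581, 74.3, array([ 0.0011, -0.0007]))
[-1,0.09,0,-0.49,0,-1,0.06,0,-0.5,0,-1,0.03,0,-0.5,0,-1,-0.0,0,-0.5,0,-1,-0.03,0,-0.5,0]
[248.96028552  91.44582727   2.09592401] [0.69736594 3.18848293 0.07118396] [-0.14  0.11  0.04 -0.05 -0.04  0.07 -0.03]
[ 2.48690432e+02  3.41198611e+00 -1.61277614e-03 -1.22169332e-07] [-0.01  0.    0.01  0.01 -0.01 -0.01  0.01]
```

servo_tool(plan=[-1,0.1,0,-0.6,0,-1,0.06,0,-0.6,0,-1,0,0,-0.6,0,-1,0,0,0,0])

```text
time_s: 16.38
ee_pos: [0.5521, 0.0783, 0.1141]
tool_rot: [-91.0, 0.6, -101.1]
contact_force: [-3.1, 1.6, 0.4]
finger_gap: 0.242
```

```bash
python3 c.py 5 3 -1 wrist top scene
```

```text
16.38 phi -101.77 r 58.7 z 0.1541 [ -91.     0.6 -101.1] [-3.1  1.6  0.4] 0.242
wrist (3.25, 102.8, array([ 0.0006, -0.0007]))
top (3.253, 79.1, array([ 0.0004, -0.0019]))
scene (3.243, 72.2, array([ 0.001 , -0.0008]))
[-1,-0.02,0,-0.5,0,-1,-0.05,0,-0.5,0,-1,-0.08,0,-0.49,0]
```

servo_tool(plan=[-1,-0.03,0,-0.47,0,-1,-0.07,0,-0.47,0,-1,-0.1,0,-0.46,0,-1,0,0,0,0])

```text
time_s: 16.87
ee_pos: [0.5441, 0.0802, 0.1141]
tool_rot: [-90.3, 0.5, -101.1]
contact_force: [-1.9, 1.9, 1.1]
finger_gap: 0.239
```

```bash
python3 c.py 3 2 -1 wrist top scene
```

```text
16.87 phi -110.26 r 59.0 z 0.1541 [ -90.3    0.5 -101.1] [-1.9  1.9  1.1] 0.239
wrist (3.407, 79.8, array([ 0.0005, -0.0007]))
top (3.426, 76.5, array([ 0.0003, -0.002 ]))
scene (3.403, 68.7, array([ 0.0009, -0.0011]))
[-1,-0.05,0,-0.3,0,-1,-0.06,0,-0.29,0]
```

servo_tool(plan=[-1,-0.05,0,-0.25,0,-1,0,0,0,0])

```text
time_s: 17.18
ee_pos: [0.543, 0.0806, 0.1141]
tool_rot: [-90.1, 0.4, -101.1]
contact_force: [-2.4, 0.7, 0.2]
finger_gap: 0.241
```

```bash
python3 c.py 1.5 1 -1 wrist
```

```text
17.18 phi -111.57 r 59.0 z 0.1541 [ -90.1    0.4 -101.1] [-2.4  0.7  0.2] 0.241
wrist (3.4, 74.1, array([ 0.0004, -0.0006]))
[-1,-0.03,0,-0.15,0]
```

servo_tool(plan=[0.3,0,0,0,0,0.3,0,0,0,0,0.3,0,0,0,0,0.3,0,0,0,0,0.3,0,-1.5,0,0,0.3,0,-2.5,0,0,0.3,0,-3,0,0,0.3,0,-3,0,0,0.3,0,-2,0,0,0.3,0,0,0,0,0.3,0,0,0,0])

```text
time_s: 18.15
ee_pos: [0.5425, 0.0805, 0.2395]
tool_rot: [-90.3, 0.5, -101.1]
contact_force: [0.7, 0.6, -0.2]
finger_gap: 0.651
```

```bash
python3 c.py 1 1 1 wrist top scene; python3 - <<'E'
from h import *
T=pose();im=snap('wrist','w9');np.save('T9.npy',T);snap('scene','s9')
a=np.radians(248.5);P=[.5647+.06*np.cos(a),.1352+.06*np.sin(a),.169];u,v=proj('wrist',P,T);print('knob pred',u,v)
hsv=cv2.cvtColor(im,cv2.COLOR_RGB2HSV);m=cv2.inRange(hsv,(13,60,120),(25,180,255)); n,l,st,ce=cv2.connectedComponentsWithStats(m)
for i in range(1,n):
    if st[i,4]>150 and np.hypot(*(ce[i]-[u,v]))<60: print(st[i],ce[i])
E
```

```text
18.15 phi -111.86 r 59.4 z 0.2795 [ -90.3    0.5 -101.1] [ 0.7  0.6 -0.2] 0.651
wrist (3.42, 124.3, array([ 0.0004, -0.0011]))
top (3.422, 73.5, array([ 0.0003, -0.002 ]))
scene (3.396, 70.6, array([ 0.0009, -0.0009]))
[-1,0.02,0,0.1,0]
knob pred 315.48446972138925 236.79936965280783
[302 210  29  40 820] [315.0902439  230.94756098]
```

View pics/s9.png

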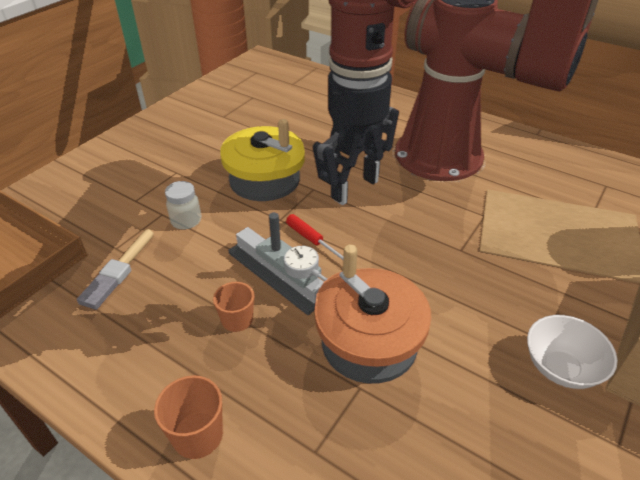

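The final scene shows the hand clear at (350,170), the carriage forward, the knob at (350,262), and the needle at (300,257) pointing away from the saucer (about 3.4). Nothing else has moved.

```bash
python3 -c "
from workcell import env
s=env.read_state();print(s['time_s'],s['contact_force']);print(env.hand_in())"
```

```text
18.4 [-0.15430278  0.05607109  0.19754821]
the job is handed in; nothing more can be done
None
```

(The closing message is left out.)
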